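# Clamp a bracket in the drill jig

### The arm

A 6-joint arm with a two-finger parallel gripper is mounted at the origin on the work surface. World frame = base frame: x ahead of the robot, y to its left, z up, the work surface at z = 0. Lengths are in m, angles in rad, forces in N, time in s.
With the tool pointing down it reaches from about 0.4 to 0.825 m from the base axis. Payload 7 kg.
Tool frame: the origin (TCP) lies at the centre of the arm's flange, where the gripper is bolted on; the fingertips stand 178 mm ahead of it and the grasp point (between the pads) lies 159 mm ahead of it; z points along the fingers, y is the direction in which the jaws open and shut (so a half turn about z gives the same grasp; the last joint's range is limited). The gripper opens to 88 mm and grips with 3 to 60 N. Pads are 19 mm wide; open, the fingers measure 130 mm over their backs; the gripper's body (78 mm by 193 mm) begins 47 mm behind the grasp point.
Start: joints at [-1.057, 0.359, 0.012, 0, -1.224, -0.288], TCP at [0.151, -0.658, 0.405] pointing down, gripper open.
Joint ranges: [-3.07, 3.07], [-1.43, 2.12], [-1.02, 1.25], [-3.03, 1.67], [-3.05, -0], [-3.03, 3.03]. Speed limits (rad/s): [2.39, 2.39, 3.01, 3.14, 3.14, 3.14].

### API

Orientations are given as [roll, pitch, yaw] about the fixed x, y, z axes, in that order (R = Rz(yaw) Ry(pitch) Rx(roll)).
In Python, from station import * gives the robot as it stands.
- The arm moves only by the tool send_rows, never from a script. Its argument "motion" is a list of rows, each an object with "offset": the shift along the tool's x, y, z in cm, a list of three; "turn": the turn about the tool's z in degrees. In form: [{"offset": [x, y, z], "turn": turn}, ...]. A call has 1 to 8 rows; each row is the pose to reach, as a shift and turn from the pose commanded when the call began, along the tool's axes at that moment; what a row does not reach only later rows make up. A row lasts 1/10 s, in which the tool goes at most 50 mm and 8.59 degrees, less where a joint would pass 70% of its speed; a pose out of reach is approached as far as the arm can. A call with a gripper value outside its range is refused whole. "hand" is the opening, from -1 (shut) to 1 (fully open), set as the call begins (left out, the last holds). The fingers move at their own pace and stop on an object; "squeeze" is the grip in N (left out, the last holds). Time passes only in rows, so rows that repeat a pose let the fingers close. It gives the time, the measured TCP pose, the force and the opening at its end, in the units of the state.
- get_state(): the state, without advancing time (a new reading comes with each control period).
- grab_frame(name): name is "scene" or "side" or "wrist"; returns a dict with "frame" (384x512x3 uint8, blue, green, red), "range_z" (384x512 float32, m along the optical axis (not along the pixel's ray), 0 where there is no reading), "vertical_fov" (degrees; the focal length in pixels is half the picture's height over the tangent of half this angle, whatever the lens; pixels are square), "cx", "cy" (the principal point, pixels), "k1" (the pictures are not rectified: a ray, as slopes to the right and down, at radius r is drawn at 1 + k1 r^2 times it, then the intrinsics apply), "cam_to_world" (4x4, takes a point from camera to world coordinates). Camera axes: x right, y up, looking along -z (the intrinsics and any distortion apply to the point x, -y, -z); pixel columns grow to the right and rows downward; lengths in m; the calibration is good to about 2 mm. A picture is of the moment at which its call begins.
- job_done(): hands the job in, once; it reports no verdict.
The state is a dict: "t": time; "q": joint angles; "qd": joint speeds; "joint_efforts": joint torques, N m; "eef_pos": TCP position; "ee_rot": TCP orientation; "force": force on the tool from outside, world axes, zero at the start; "moment": the same for the moment, N m; "width": finger opening in m.
Only numpy, scipy, OpenCV 4.12 (cv2) and the standard library are available. Lean on these libraries where they do the work, as an engineer would, in place of code of your own. Each camera call takes 0.05 s, during which the arm holds its last target. There are 200 camera calls.

### The job

Lay the orange L-shaped plywood bracket flat in the matching L-shaped pocket of the drill jig and let go of it. Then flip the red safety catch fully over (its paddle goes down), and only after that pull the blue clamping lever all the way down to its stop, so that the foot clamps the bracket; finish while still holding the lever down, because it springs back up when let go. Leave the pump, the metal strap and the tape roll where they are.

Things in the scene. Friction and masses are not known exactly. Their poses are not given: they have to be found in the camera images.
- bracket_mid (a point): Orange-stained plywood bracket, a flat L lying on the bench: a bar 110 (along its x) x 36 (along its y) x 12 mm thick, with a tab at one end. This point is the centre of the bar, half-way up (6 mm above its underside). z is up. Easily gripped across the bar's 36 mm at this point; about 60 g.
- bracket_tab (a point): Centre of the bracket's tab, half-way up. The tab is 25 mm (x) by 30 mm (y), sticks out from the bar's -y side flush with its -x end; this point lies at x -42.5, y -33 mm from bracket_mid.
- pocket (a point): Where bracket_mid belongs: centre of the pocket for the bar, in the fixed jig, 22 mm above the bench (pocket floor 16 mm). Jig axes, the same as the seated bracket's: x along the bar, from the robot's side to the lever's hinge; y left; z up. An L outlined by black walls 6 mm high and thick, 3 mm play all round; both long walls have finger gaps from x -20 to +24 mm. Yaw differs each time.
- pocket_tab (a point): Where bracket_tab belongs in the pocket: x -42.5, y -33 mm from pocket, in the jig's axes. The jig's plywood base reaches from x -70 to +155 and y -80 to +70 mm about pocket and is 16 mm high.
- lever_hinge (a point): Centre of the lever's hinge, 55 mm above the bench, at x +110, y 0 mm from pocket; axes are the jig's. The lever turns about the jig's y axis through this point.
- lever (a joint): Angle of the blue clamping lever (rad): 0 = up, leaning 0.2 rad back from vertical, away from the robot; grows as it is pulled over towards the robot and down; 1.771 = level, against its stop. A spring returns it to 0 when let go. The closed catch blocks it. Fully down with the bracket clamped it takes about 8 N at the handle.
- lever_handle (a point): Centre of the handle: a black round rubber grip with red rings, 19 mm diameter, 70 mm long, along the jig's y, left of the lever bar (20 mm wide, 18 thick); 50 mm left of the bar's middle, 185 mm from the hinge axis. It spins freely on its axis, so the gripper can keep its orientation along the arc. 236 mm above the bench at lever 0, 55 mm at 1.771.
- foot_pad (a point): Face of the lever's sprung rubber foot (22 mm diameter), 105 mm out along the lever from the hinge, 38 mm off its centre line; it springs in up to 12 mm (700 N/m), touches the seated bracket at about lever 1.66 and is pressed in about 11 mm at 1.771.
- catch_hinge (a point): Pivot of the red safety catch, 100 mm above the bench, at x +102.5, y -45 mm from pocket; axes are the jig's. The catch turns about the jig's x axis through this point.
- catch (a joint): Angle of the red safety catch (rad): about 0 to 0.12 at the start = closed, its hook lies level across the front of the lever; grows as the paddle is pressed down; 1.25 = fully flipped, hook up and the lever free. Stiff (0.1 N m of friction): it stays where it is left.
- catch_paddle (a point): Centre of the upper face of the red paddle (26 mm along the jig's x, 32 mm along its arm, 8 mm thick), right (-y) of the catch's pivot, 72 mm out along the arm and 4 mm above its centre line. At catch 0 the arm rises outwards 0.70 rad above level (this point 149 mm above the bench); at 1.25 it slopes 0.55 rad down (66 mm above the bench).
- pump_mid (a point): Bystander: small pump with black head and silver motor, 94 x 42 x 42 mm, lying on the bench; its middle.
- strap_mid (a point): Bystander: aluminium strap with two holes, 85 x 26 x 5 mm, flat on the bench; its middle.
- tape_mid (a point): Bystander: yellow tape roll, 84 mm across, 24 mm high, flat on the bench; its middle.
Not all that is in view belongs to the job. There is more than one size of the part that bears bracket_mid; the job needs the middle-sized.

How it is judged:
On the way, in this order (a step that is already met when the one before it is completed fails the run):
1. the bracket lies flat in the pocket, let go, while the catch is closed and the lever up (distance between bracket_mid and pocket below 0.007 m and distance between bracket_tab and pocket_tab below 0.009 m and angle between bracket_mid's own z axis and vertical below 0.06 rad and contact force between the fingers and bracket below 0.1 N and value of joint catch below 0.4 rad and value of joint lever below 0.2 rad), for 0.2 s.
2. the catch is flipped while the lever is still up (value of joint catch above 1 rad and value of joint lever below 0.2 rad), for 0.2 s.
3. the lever is pulled down and the foot clamps the bracket (value of joint lever above 1.69 rad and contact force between lever and bracket above 3 N), for 0.2 s.
At the end, for the whole second after the job is handed in: The bracket lies flat in the pocket (bar centre within 7 mm, tab within 9 mm, tilt under 0.06 rad), the catch is flipped (over 1.0 rad), the fingers hold the lever down (over 1.69 of 1.771 rad, pushing it with more than 2 N), and its foot presses on the bracket with more than 3 N (all of step 3 and distance between bracket_mid and pocket below 0.007 m and distance between bracket_tab and pocket_tab below 0.009 m and angle between bracket_mid's own z axis and vertical below 0.06 rad and value of joint catch above 1 rad and contact force between the fingers and lever above 2 N and contact force between the fingers and bracket below 0.1 N); the arm keeps its last pose, push and grip.
It fails at once if a bystander (pump, strap or tape roll) is displaced by more than 30 mm (distance of any of pump_mid, strap_mid, tape_mid from where it was at the start of the episode above 0.03 m).
It also fails if it takes over 72 s, if anything falls off the work surface, if the arm or the gripper's body presses on something with over 40 N, if the wrist force passes 120 N, or if a joint passes its speed limit or range.

## Working session

There is one attempt and no reset: what is moved stays moved. The work goes in short steps, Python scripts to look and compute and a tool call to move; the robot and the scene stay as the last step left them, time stands still between calls to the robot, and variables do not carry over. Pictures are saved under pics/ and viewed, about 8 in all and at most 12, crops included, and the job is handed in when it is done.

Besides the shell and the picture viewer there is one more tool, called as name(argument=value, ...), one argument or row to a line, values as JSON. send_rows: Moves the arm, as the interface text tells. Its arguments: {"type":"object","properties":{"motion":{"type":"array"},"hand":{"type":"number"},"squeeze":{"type":"number"}},"required":["motion"]}

```bash
mkdir -p pics; ls
cat > h.py <<'E'
from station import *
import numpy as np, cv2
from scipy.spatial.transform import Rotation as R
def grab(n):
    f=grab_frame(n); h=f["frame"].shape[0]
    F=h/2/np.tan(np.radians(f["vertical_fov"])/2)
    f["K"]=np.array([[F,0,f["cx"]],[0,F,f["cy"]],[0,0,1.]]); f["D"]=np.array([f["k1"],0,0,0,0.]); return f
def slopes(f,px):
    px=np.asarray(px,float).reshape(-1,1,2)
    return cv2.undistortPoints(px,f["K"],f["D"],).reshape(-1,2)
def rays(f,px):
    s=slopes(f,px); d=np.c_[s[:,0],-s[:,1],-np.ones(len(s))]
    M=np.array(f["cam_to_world"]); return M[:3,3], d@M[:3,:3].T
def plane(f,px,z):
    o,d=rays(f,px); return o+d*((z-o[2])/d[:,2])[:,None]
def cloud(f):
    h,w=f["range_z"].shape; u,v=np.meshgrid(np.arange(w),np.arange(h))
    o,d=rays(f,np.c_[u.ravel(),v.ravel()]); P=o+d*f["range_z"].reshape(-1,1)
    P[f["range_z"].ravel()==0]=np.nan; return P.reshape(h,w,3)
E
python3 - <<'E'
from h import *
ims=[]
for n in("scene","side"):
    f=grab(n); cv2.imwrite(f"pics/{n}0.png",cv2.resize(f["frame"],(800,600))); print(n,f["K"][0,0],f["k1"],np.round(f["cam_to_world"],3).tolist())
    np.save(n+"0.npy",f,allow_pickle=True)
s=get_state();print(s)
E
```

```text
pics
scene 493.1388229139005 0.046292626030724225 [[0.8, -0.501, 0.33, 0.966], [0.599, 0.667, -0.443, -0.616], [0.002, 0.552, 0.834, 1.296], [0.0, 0.0, 0.0, 1.0]]
side 366.4302334415475 -0.041044646728190984 [[-0.994, 0.082, -0.066, 0.414], [-0.105, -0.732, 0.673, 0.712], [0.007, 0.676, 0.737, 0.991], [0.0, 0.0, 0.0, 1.0]]
{'t': 0.1, 'q': array([-1.05689883e+00,  3.59310169e-01,  1.11622916e-02, -3.30007744e-04,
       -1.22414815e+00, -2.88087731e-01]), 'qd': array([-0.00055074, -0.00022369,  0.00124249,  0.00021391, -0.0019558 ,
       -0.00031929]), 'joint_efforts': array([-2.96135586e-03, -5.84165668e+01,  2.93752956e+01,  7.01543793e+00,
        1.02065282e-02, -5.99371629e-05]), 'eef_pos': array([ 0.15107945, -0.65768846,  0.40382076]), 'ee_rot': array([ 3.14006660e+00, -1.28673679e-04, -2.91589514e+00]), 'force': array([-0.24561308, -0.23820466, -0.51757672]), 'moment': array([-0.01822039,  0.02184515, -0.02374831]), 'width': 0.08787734573584526}
```

View pics/scene0.png

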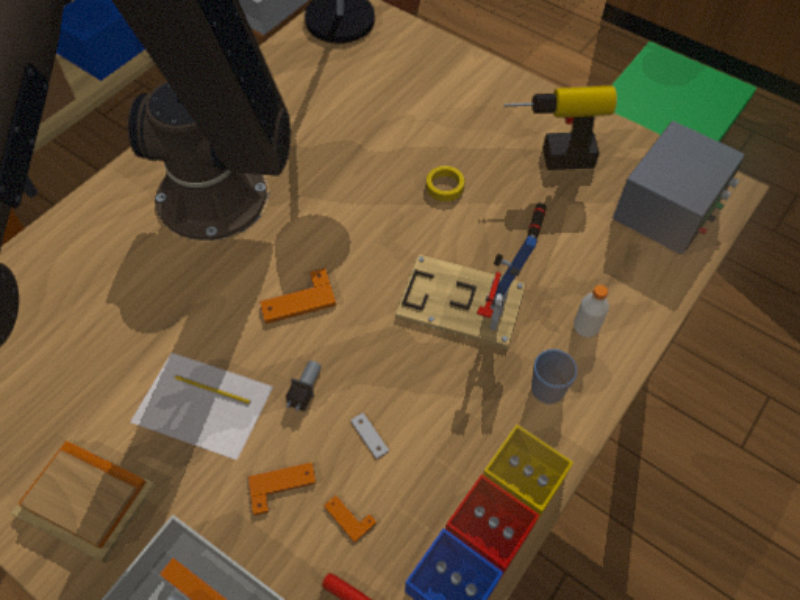

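View pics/side0.png

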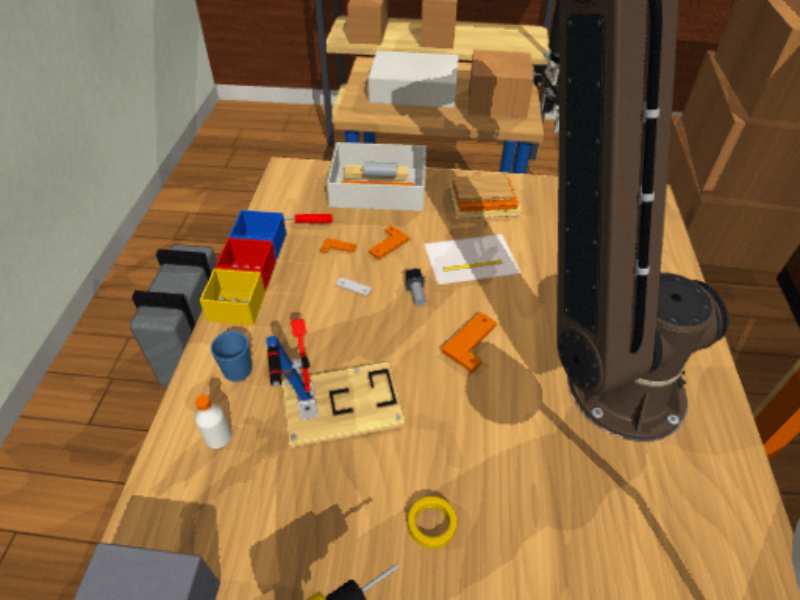

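Candidates in the scene view (800x600 px): orange Ls at (300,297), (282,483) and (350,517). There are also orange pieces in the boxes at (80,480) and (190,575). The one at (282,483) looks middle-sized, so I'll measure all three.

```bash
cat > m1.py <<'E'
from h import *
for n in("scene","side"):
    f=np.load(n+"0.npy",allow_pickle=True).item(); im=f["frame"]
    hsv=cv2.cvtColor(im,cv2.COLOR_BGR2HSV); P=cloud(f)
    m=cv2.inRange(hsv,(5,200,110),(16,255,255))
    nc,lab,st,ce=cv2.connectedComponentsWithStats(m)
    for i in range(1,nc):
        if st[i,4]<80: continue
        c,_=cv2.findContours((lab==i).astype(np.uint8),cv2.RETR_EXTERNAL,cv2.CHAIN_APPROX_NONE)
        q=plane(f,c[0].reshape(-1,2),.012)[:,:2]; r=cv2.minAreaRect((q*1000).astype(np.float32))
        z=np.nanmedian(P[lab==i][:,2])
        print(n,"orange",(ce[i]*800/512).round(),st[i,4],"z",round(z,3),"rect",np.round(r[0],1),np.round(r[1],1),round(r[2],1))
    z=P[...,2]; 
    # jig base from depth
    m=((z>.011)&(z<.021)).astype(np.uint8); m=cv2.morphologyEx(m,cv2.MORPH_OPEN,np.ones((3,3)))
    nc,lab,st,ce=cv2.connectedComponentsWithStats(m)
    for i in range(1,nc):
        if st[i,4]<1500: continue
        q=P[lab==i][:,:2]; r=cv2.minAreaRect((q*1000).astype(np.float32)); print(n,"base",ce[i],st[i,4],np.round(r[0],1),np.round(r[1],1),round(r[2],1))
    for nm,lo,hi in(("blue",(105,150,60),(125,255,255)),("red",(0,200,120),(4,255,255)),("red2",(174,200,120),(180,255,255))):
        m=cv2.inRange(hsv,lo,hi); nc,lab,st,ce=cv2.connectedComponentsWithStats(m)
        for i in range(1,nc):
            if st[i,4]>25:
                q=P[lab==i]; print(n,nm,(ce[i]*800/512).round(),st[i,4],np.nanmedian(q,0).round(3),np.nanmin(q,0).round(3),np.nanmax(q,0).round(3))
E
python3 m1.py
```

```text
scene orange [300. 298.] 685 z 0.016 rect [315.2 -85.3] [141.2  83.6] 54.3
scene orange [ 87. 456.] 214 z 0.036 rect [ 250.9 -547.6] [107.9  16.1] 10.8
scene orange [277. 483.] 621 z 0.012 rect [ 552.7 -389.7] [108.8  64.6] 49.8
scene orange [348. 519.] 364 z 0.008 rect [ 670.6 -356.2] [47.6 79.5] 79.1
scene orange [188. 582.] 445 z 0.039 rect [ 543.3 -591.1] [108.  28.] 3.0
scene base [293.8110119  192.12301587] 2016 [582.5 102. ] [224.1 153.1] 18.4
scene blue [96. 36.] 1890 [-1.128  0.493 -0.453] [-1.347 -0.155 -0.593] [0.182 0.626 0.622]
scene blue [530. 241.] 30 [0.68  0.138 0.242] [0.672 0.13  0.238] [0.689 0.146 0.246]
scene blue [455. 576.] 1220 [ 0.867 -0.329  0.006] [ 0.816 -0.398 -0.005] [ 0.925 -0.29   0.076]
scene red [494. 286.] 44 [0.644 0.108 0.107] [0.632 0.085 0.099] [0.654 0.136 0.113]
scene red [485. 309.] 49 [0.668 0.03  0.152] [0.658 0.017 0.119] [0.683 0.069 0.162]
scene red [491. 536.] 284 [ 0.889 -0.264  0.069] [ 0.816 -0.29  -0.001] [ 0.924 -0.19   0.077]
scene red [344. 588.] 203 [ 0.739 -0.453  0.024] [ 0.707 -0.466  0.016] [ 0.78  -0.441  0.031]
side orang
[... 660 characters left out ...]
151 -1.43  -0.383] [ 0.127 -1.451 -0.464] [ 0.17  -1.408 -0.307]
side blue [521. 157.] 161 [ 0.151 -1.031 -0.129] [ 0.126 -1.049 -0.193] [ 0.173 -1.019 -0.065]
side blue [260. 227.] 599 [ 0.874 -0.39   0.045] [ 0.811 -0.401 -0.001] [ 0.924 -0.294  0.075]
side blue [289. 369.] 227 [0.657 0.14  0.157] [0.636 0.125 0.067] [0.687 0.183 0.244]
side red [313. 218.] 129 [ 0.749 -0.447  0.021] [ 0.706 -0.464  0.006] [ 0.797 -0.436  0.03 ]
side red [249. 256.] 618 [ 0.871 -0.282  0.045] [ 0.812 -0.293  0.001] [ 0.925 -0.188  0.076]
side red [299. 333.] 120 [0.665 0.036 0.143] [ 0.654 -0.114 -0.002] [0.733 0.072 0.159]
side red [306. 378.] 38 [0.639 0.118 0.106] [0.631 0.041 0.002] [0.673 0.142 0.161]
```

The middle-sized bracket is the one at scene (277,483), with a bounding box of 109x65 mm against 110x66 nominal. The others measure 141x84 and 80x48. The estimated poses are:
- **Bracket:** mid about (0.541, -0.380), yaw about 50°.
- **Pocket:** about (0.540, 0.093), yaw about 18.5°.

Next I'll move above the bracket.

send_rows(
  motion=[
    {"offset":[-11,4.6,0.6],"turn":-8},
    {"offset":[-22,9.2,1.2],"turn":-16},
    {"offset":[-33,13.8,1.8],"turn":-24},
    {"offset":[-44.2,18.4,2.4],"turn":-30},
    {"offset":[-44.2,18.4,2.4],"turn":-37.4},
    {"offset":[-44.2,18.4,2.4],"turn":-37.4},
    {"offset":[-44.2,18.4,2.4],"turn":-37.4},
    {"offset":[-44.2,18.4,2.4],"turn":-37.4},
  ],
  hand=1,
  squeeze=25,
)

```text
t: 0.9
eef_pos: [0.4775, -0.424, 0.3843]
ee_rot: [3.141, -0.0, -2.263]
force: [1.3, -1.8, -0.4]
width: 0.0875
```

```bash
cat >> h.py <<'E'
def to(x,y,z,yaw_deg):
    "shift (cm, tool axes) and turn (deg) from the measured pose to a world pose"
    s=get_state(); Rm=R.from_euler("xyz",s["ee_rot"]).as_matrix()
    d=(np.array([x,y,z])-s["eef_pos"])*100@Rm
    t=-(yaw_deg-np.degrees(s["ee_rot"][2])); t=(t+90)%180-90
    return d.round(2), round(t,2)
def st():
    s=get_state(); print("t",round(s["t"],2),s["eef_pos"].round(4),np.degrees(s["ee_rot"]).round(2),"F",s["force"].round(1),"w",round(s["width"],4),"q",s["q"].round(2))
E
python3 - <<'E'
from h import *
st(); print(to(.541,-.380,.38,50.3))
E
```

```text
t 0.9 [ 0.4775 -0.424   0.3843] [ 179.97   -0.   -129.66] F [ 1.3 -1.8 -0.4] w 0.0875 q [-0.42  0.31 -0.1  -0.   -1.16 -0.27]
(array([-7.44, -2.08,  0.43]), np.float64(0.04))
```

send_rows(
  motion=[
    {"offset":[-3.7,-1,0.2],"turn":0},
    {"offset":[-7.4,-2.1,0.4],"turn":0},
    {"offset":[-7.4,-2.1,0.4],"turn":0},
    {"offset":[-7.4,-2.1,0.4],"turn":0},
    {"offset":[-7.4,-2.1,0.4],"turn":0},
  ],
)

```text
t: 1.4
eef_pos: [0.5391, -0.3823, 0.3803]
ee_rot: [3.141, -0.0, -2.263]
force: [-0.7, -0.3, -0.2]
width: 0.0876
```

```bash
cat > m2.py <<'E'
from h import *
import sys
st(); f=grab("wrist"); im=f["frame"]; hsv=cv2.cvtColor(im,cv2.COLOR_BGR2HSV)
m=cv2.inRange(hsv,(5,190,90),(17,255,255)); nc,lab,s,ce=cv2.connectedComponentsWithStats(m)
for i in range(1,nc):
    if s[i,4]<800: continue
    c,_=cv2.findContours((lab==i).astype(np.uint8),cv2.RETR_EXTERNAL,cv2.CHAIN_APPROX_NONE)
    q=plane(f,c[0].reshape(-1,2),.012)[:,:2]; r=cv2.minAreaRect((q*1000).astype(np.float32))
    print("px",ce[i].round(),"rect",np.round(r[0],1),np.round(r[1],1),round(r[2],1))
    a=np.radians(r[2]%90 if r[1][0]>r[1][1] else r[2]-90); x=np.array([np.cos(a),np.sin(a)]); y=np.array([-x[1],x[0]])
    q0=(q*1000-r[0]).mean(0)
    for sg in(1,-1): print(" yaw",round(np.degrees(a)+(0 if sg>0 else 180),1),"mid",(np.array(r[0])+15*y*sg).round(1))
cv2.imwrite("pics/w1.png",im)
E
python3 m2.py
```

```text
t 1.4 [ 0.5391 -0.3823  0.3803] [ 1.7996e+02 -1.0000e-02 -1.2968e+02] F [-0.7 -0.3 -0.2] w 0.0876 q [-0.32  0.35 -0.06 -0.   -1.16 -0.37]
px [93. 64.] rect [ 608.3 -602.5] [214.5  33.7] 2.8
 yaw 2.8 mid [ 607.6 -587.5]
 yaw 182.8 mid [ 609.1 -617.5]
px [251. 166.] rect [ 554.  -391.4] [108.3  64.7] 50.3
 yaw 50.3 mid [ 542.5 -381.8]
 yaw 230.3 mid [ 565.5 -401. ]
px [499. 201.] rect [ 315.8 -143.6] [55.  40.5] 54.0
 yaw 54.0 mid [ 303.6 -134.8]
 yaw 234.0 mid [ 327.9 -152.4]
```

View pics/w1.png

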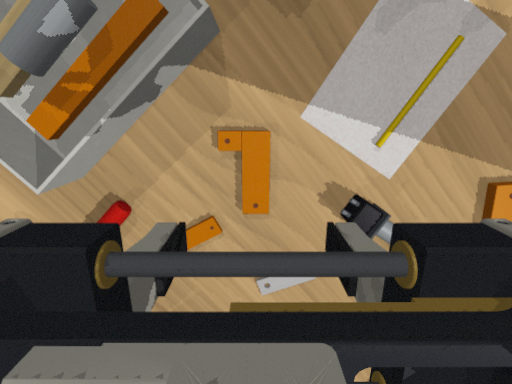

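The wrist view shows the bracket at (251,166). Its tab is on the correct (-y, -x) corner, its size is 108x65 mm, and the pump at (365,215) is clear of the fingers. I'll descend.

send_rows(
  motion=[
    {"offset":[-0.2,-0.1,5],"turn":0},
    {"offset":[-0.2,-0.1,10],"turn":0},
    {"offset":[-0.2,-0.1,15],"turn":0},
    {"offset":[-0.2,-0.1,17],"turn":0},
    {"offset":[-0.2,-0.1,17],"turn":0},
    {"offset":[-0.2,-0.1,17],"turn":0},
  ],
)

```text
t: 2.05
eef_pos: [0.5415, -0.382, 0.2115]
ee_rot: [-3.141, -0.0, -2.264]
force: [0.7, -0.4, 0.8]
width: 0.0877
```

```bash
python3 -c "
from h import *
st(); print(to(.5422,-.3816,.182,50.3))"
```

```text
t 2.05 [ 0.5415 -0.382   0.2115] [-1.7996e+02 -2.0000e-02 -1.2970e+02] F [ 0.7 -0.4  0.8] w 0.0877 q [-0.32  0.51 -0.23  0.   -0.83 -0.37]
(array([-0.08, -0.03,  2.95]), np.float64(-0.0))
```

send_rows(
  motion=[
    {"offset":[-0.3,0,2],"turn":0},
    {"offset":[-0.3,0,2.9],"turn":0},
    {"offset":[-0.3,0,2.9],"turn":0},
    {"offset":[-0.3,0,2.9],"turn":0},
  ],
)

```text
t: 2.45
eef_pos: [0.5438, -0.3792, 0.183]
ee_rot: [-3.14, 0.0, -2.263]
force: [0.2, 0.2, 0.5]
width: 0.0878
```

send_rows(
  motion=[
    {"offset":[0,0,0],"turn":0},
    {"offset":[0,0,0],"turn":0},
    {"offset":[0,0,0],"turn":0},
    {"offset":[0,0,0],"turn":0},
    {"offset":[0,0,0],"turn":0},
    {"offset":[0,0,0],"turn":0},
    {"offset":[0,0,0],"turn":0},
    {"offset":[0,0,0],"turn":0},
  ],
  hand=-1,
  squeeze=25,
)

```text
t: 3.25
eef_pos: [0.5435, -0.3788, 0.1816]
ee_rot: [3.141, -0.0, -2.263]
force: [0.1, 0.6, -0.0]
width: 0.0358
```

send_rows(
  motion=[
    {"offset":[0,0,-4],"turn":0},
    {"offset":[0,0,-9],"turn":0},
    {"offset":[0,0,-14],"turn":0},
    {"offset":[0,0,-16],"turn":0},
    {"offset":[0,0,-16],"turn":0},
    {"offset":[0,0,-16],"turn":0},
  ],
)

```text
t: 3.85
eef_pos: [0.5432, -0.3786, 0.3417]
ee_rot: [-3.141, 0.001, -2.263]
force: [-0.2, -1.1, -1.5]
width: 0.0354
```

```bash
python3 -c "
from h import *
st(); print(to(.543,.094,.34,18.5))"
```

```text
t 3.85 [ 0.5432 -0.3786  0.3417] [-1.7998e+02  4.0000e-02 -1.2968e+02] F [-0.2 -1.1 -1.5] w 0.0354 q [-0.31  0.38 -0.1  -0.   -1.09 -0.38]
(array([-36.36,  30.2 ,   0.18]), np.float64(31.82))
```

send_rows(
  motion=[
    {"offset":[-3.6,3,0],"turn":4},
    {"offset":[-7.3,6,0],"turn":8},
    {"offset":[-10.9,9.1,0],"turn":12},
    {"offset":[-14.5,12.1,0],"turn":16},
    {"offset":[-18.2,15.1,0],"turn":20},
    {"offset":[-21.8,18.1,0],"turn":24},
    {"offset":[-25.5,21.1,0],"turn":28},
    {"offset":[-29,24.2,0],"turn":31.8},
  ],
)

```text
t: 4.65
eef_pos: [0.5416, 0.0007, 0.3399]
ee_rot: [3.141, -0.003, -2.821]
force: [1.1, 0.4, -0.6]
width: 0.0359
```

```bash
python3 -c "
from h import *
st(); print(to(.543,.094,.34,18.5))"
```

```text
t 4.65 [0.5416 0.0007 0.3399] [ 1.7999e+02 -1.6000e-01 -1.6163e+02] F [ 1.1  0.4 -0.6] w 0.0359 q [ 0.36  0.19 -0.37 -0.   -1.01 -1.61]
(array([-3.07,  8.81, -0.01]), np.float64(-0.13))
```

send_rows(
  motion=[
    {"offset":[0,0,0],"turn":0},
    {"offset":[0,0,0],"turn":0},
    {"offset":[0,0,0],"turn":0},
  ],
)

```text
t: 4.95
eef_pos: [0.542, -0.0016, 0.3405]
ee_rot: [3.142, -0.002, -2.818]
force: [0.3, -0.3, -0.9]
width: 0.0357
```

```bash
cat > m3.py <<'E'
from h import *
import sys
st(); 
x0,y0=542.,93.; 
for n in sys.argv[2:]:
    f=grab(n); np.save("last_"+n+".npy",f,allow_pickle=True); im=f["frame"]; P=cloud(f); z=P[...,2]
    near=(np.hypot(P[...,0]-.582,P[...,1]-.102)<.16)
    m=((z>.011)&(z<.025)&near).astype(np.uint8); m=cv2.morphologyEx(m,cv2.MORPH_OPEN,np.ones((3,3)))
    q=P[m>0][:,:2]; r=cv2.minAreaRect((q*1000).astype(np.float32)); print(n,"base",np.round(r[0],1),np.round(r[1],1),round(r[2],1))
    d=((im.max(2)<60)&near&(z>.014)&(z<.028)).astype(np.uint8)
    nc,lab,s,ce=cv2.connectedComponentsWithStats(d)
    for i in range(1,nc):
        if s[i,4]<60: continue
        c,_=cv2.findContours((lab==i).astype(np.uint8),cv2.RETR_EXTERNAL,cv2.CHAIN_APPROX_NONE)
        r=cv2.minAreaRect((plane(f,c[0].reshape(-1,2),.022)[:,:2]*1000).astype(np.float32)); print(n," wall",ce[i].round(),s[i,4],np.round(r[0],1),np.round(r[1],1),round(r[2],1))
    cv2.imwrite(f"pics/{sys.argv[1]}_{n}.png",im)
E
python3 m3.py a wrist scene side
```

```text
t 4.95 [ 0.542  -0.0016  0.3405] [ 1.8000e+02 -1.3000e-01 -1.6145e+02] F [ 0.3 -0.3 -0.9] w 0.0357 q [ 0.36  0.19 -0.37 -0.   -1.01 -1.61]
wrist base [559.6 105.1] [183.6 123.6] 18.3
wrist  wall [335. 158.] 553 [503.9  64.2] [38.  78.4] 18.5
wrist  wall [302. 185.] 147 [526.8  46.5] [12.7 30.8] 18.5
scene base [583.5 101.9] [223.6 155.3] 18.0
side base [580.8 101.9] [224.8 153.1] 18.9
```

View pics/a_wrist.png

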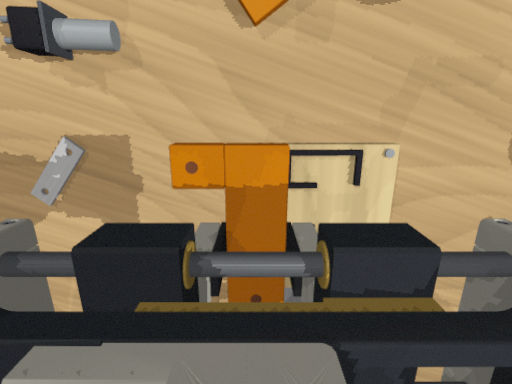

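```bash
cat > m4.py <<'E'
from h import *
for n in("scene","side"):
    f=np.load(n+"0.npy",allow_pickle=True).item(); im=f["frame"]; P=cloud(f)
    jx=P[...,:2]-np.array([.5405,.0931]); a=np.radians(18.5)
    u=jx@[np.cos(a),np.sin(a)]; v=jx@[-np.sin(a),np.cos(a)]
    for th in (45,60,75):
        d=((im.max(2)<th)&(u>-.08)&(u<.076)&(v>-.07)&(v<.045)).astype(np.uint8)
        cs,_=cv2.findContours(d,cv2.RETR_EXTERNAL,cv2.CHAIN_APPROX_NONE); cs=[c for c in cs if len(c)>12]
        px=np.vstack(cs).reshape(-1,2); q=plane(f,px,.022)[:,:2]*1000
        r=cv2.minAreaRect(q.astype(np.float32)); print(n,th,len(cs),np.round(r[0],1),np.round(r[1],1),round(r[2],1))
f=np.load("last_wrist.npy",allow_pickle=True).item(); s=get_state(); P=cloud(f)
m=cv2.inRange(cv2.cvtColor(f["frame"],cv2.COLOR_BGR2HSV),(5,190,90),(17,255,255)); nc,lab,stt,ce=cv2.connectedComponentsWithStats(m)
i=lab[165,250]; print("top z",np.nanmedian(P[lab==i][:,2]),"expected",s["eef_pos"][2]-.1815+.012)
c,_=cv2.findContours((lab==i).astype(np.uint8),cv2.RETR_EXTERNAL,cv2.CHAIN_APPROX_NONE)
zt=s["eef_pos"][2]-.1815+.012
q=plane(f,c[0].reshape(-1,2),zt)[:,:2]-s["eef_pos"][:2]; yaw=s["ee_rot"][2]+np.pi
X=q@[np.cos(yaw),np.sin(yaw)]*1000; Y=q@[-np.sin(yaw),np.cos(yaw)]*1000
print("rel tool (bracket axes) x min",np.percentile(X,[0,2,5]),"y",Y.min(),np.percentile(Y,2),Y.max(),np.percentile(Y,98))
e=X<X.min()+6; print(np.polyfit(Y[e],X[e],1)); print("yaw tool",np.degrees(yaw))
E
python3 m4.py
```

```text
scene 45 2 [584.  104.4] [32.  51.8] 20.2
scene 60 2 [546.   76.7] [124.6  83.1] 19.0
scene 75 2 [546.2  77.3] [127.3  84.5] 19.4
side 45 4 [545.1  78.5] [123.3  82.5] 18.5
side 60 3 [545.   78.9] [124.2  83.5] 18.9
side 75 2 [545.2  78.6] [125.2  85.2] 18.7
top z 0.1699890682371642 expected 0.1716447014200927
rel tool (bracket axes) x min [-57.91353415 -57.88043261 -57.87338397] y -47.78906348882161 -47.66081902825184 16.984785867811894 16.797439164054417
[ 4.99637605e-03 -5.70389713e+01]
yaw tool 18.44520585437759
```

```bash
python3 -c "
from h import *
st(); print(to(.5433,.0936,.26,18.6))"
```

```text
t 5.1 [ 0.5422 -0.0023  0.3411] [-1.8000e+02 -6.0000e-02 -1.6155e+02] F [ 0.9  0.2 -0.3] w 0.036 q [ 0.36  0.19 -0.37 -0.   -1.01 -1.61]
(array([-3.14,  9.06,  8.11]), np.float64(-0.15))
```

send_rows(
  motion=[
    {"offset":[-1.5,4,0],"turn":0},
    {"offset":[-3.1,9,0],"turn":-0.1},
    {"offset":[-3.1,9,4],"turn":-0.1},
    {"offset":[-3.1,9,8.1],"turn":-0.1},
    {"offset":[-3.1,9,10],"turn":-0.1},
    {"offset":[-3.1,9,10],"turn":-0.1},
    {"offset":[-3.1,9,10],"turn":-0.1},
  ],
)

```text
t: 5.8
eef_pos: [0.5436, 0.0934, 0.242]
ee_rot: [-3.141, -0.0, -2.817]
force: [0.0, -0.3, -0.3]
width: 0.0356
```

```bash
python3 -c "
from h import *
st(); print(to(.5433,.0936,.1985,18.6))
f=grab('wrist');g=grab('scene');a=g['frame'][130:250,230:390];cv2.imwrite('pics/b.png',np.hstack([f['frame'],cv2.resize(a,(288,384))[:, :]]))"
```

```text
t 5.8 [0.5436 0.0934 0.242 ] [-1.7997e+02 -2.0000e-02 -1.6141e+02] F [ 0.  -0.3 -0.3] w 0.0356 q [ 0.53  0.32 -0.47  0.   -0.79 -1.77]
(array([0.02, 0.03, 4.35]), np.float64(-0.01))
```

View pics/b.png

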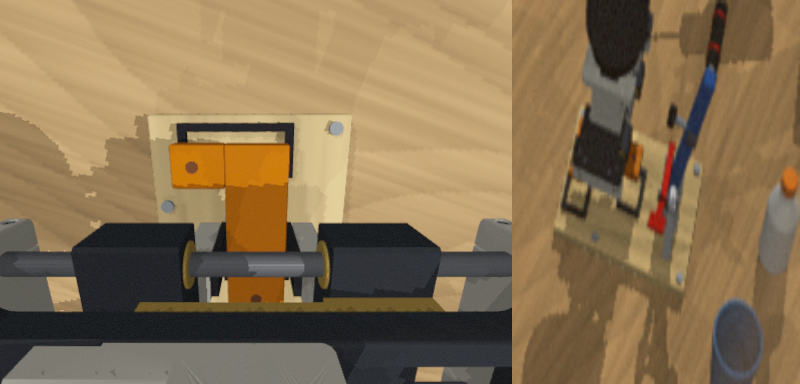

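Lateral alignment checks out: the wall centre (col 235) and the bracket centre (col 229) both map to -14.7 mm. I'll lower it.

send_rows(
  motion=[
    {"offset":[0,0,2],"turn":0},
    {"offset":[0,0,3],"turn":0},
    {"offset":[0,0,3.5],"turn":0},
    {"offset":[0,0,4],"turn":0},
    {"offset":[0,0,4.3],"turn":0},
    {"offset":[0,0,4.3],"turn":0},
    {"offset":[0,0,4.3],"turn":0},
  ],
)

```text
t: 6.6
eef_pos: [0.5432, 0.0942, 0.1989]
ee_rot: [-3.142, 0.0, -2.816]
force: [0.4, -0.4, -0.7]
width: 0.0359
```

```bash
python3 -c "
from h import *
st(); print(to(.5433,.0936,.1985,18.6))"
```

```text
t 6.6 [0.5432 0.0942 0.1989] [-1.8000e+02  2.0000e-02 -1.6135e+02] F [ 0.4 -0.4 -0.7] w 0.0359 q [ 0.53  0.38 -0.5   0.   -0.69 -1.77]
(array([ 0.01, -0.06,  0.04]), np.float64(0.05))
```

No contact force at 1 mm above the floor, so it is inside the walls. I'll release it and rise.

send_rows(
  motion=[
    {"offset":[0,0,0],"turn":0},
    {"offset":[0,0,0],"turn":0},
    {"offset":[0,0,0],"turn":0},
    {"offset":[0,0,0],"turn":0},
    {"offset":[0,0,0],"turn":0},
  ],
  hand=0.3,
)

```text
t: 7.1
eef_pos: [0.5431, 0.0941, 0.1987]
ee_rot: [3.142, 0.0, -2.816]
force: [-0.1, 0.5, 0.9]
width: 0.0569
```

send_rows(
  motion=[
    {"offset":[0,0,-3],"turn":0},
    {"offset":[0,0,-8],"turn":0},
    {"offset":[0,0,-13],"turn":0},
    {"offset":[0,0,-17],"turn":0},
    {"offset":[0,0,-17],"turn":0},
    {"offset":[5,0,-17],"turn":0},
    {"offset":[9,0,-17],"turn":0},
    {"offset":[9,0,-17],"turn":0},
  ],
)

```text
t: 7.9
eef_pos: [0.4537, 0.0634, 0.3683]
ee_rot: [3.141, -0.001, -2.817]
force: [0.6, -0.3, 1.2]
width: 0.0566
```

```bash
cat > m5.py <<'E'
from h import *
import sys
st(); ims=[]
a=np.radians(18.6); ux=np.array([np.cos(a),np.sin(a)]); uy=np.array([-ux[1],ux[0]]); p0=np.array([540.5,92.6])
for n in("scene","side","wrist"):
    f=grab(n); im=f["frame"]; P=cloud(f); hsv=cv2.cvtColor(im,cv2.COLOR_BGR2HSV)
    near=np.hypot(P[...,0]-.5405,P[...,1]-.0926)<.1
    m=cv2.inRange(hsv,(5,190,90),(17,255,255))*near.astype(np.uint8)
    c,_=cv2.findContours(m,cv2.RETR_EXTERNAL,cv2.CHAIN_APPROX_NONE); c=max(c,key=cv2.contourArea)
    r=cv2.minAreaRect((plane(f,c.reshape(-1,2),.028)[:,:2]*1000).astype(np.float32)); print(n,"bracket rect",np.round(r[0],1),np.round(r[1],1),round(r[2],1),"z",np.nanmedian(P[m>0][:,2]))
    print("   mid in jig axes",[round(float((np.array(r[0])-p0)@e)+o,1) for e,o in((ux,0),(uy,15))])
    d=P[...,:2]*1000-p0; u=d@ux; v=d@uy
    rm=(cv2.inRange(hsv,(0,170,70),(4,255,255))|cv2.inRange(hsv,(172,170,70),(180,255,255)))>0
    pm=rm&(u>60)&(u<140)&(v>-140)&(v<-60)&(P[...,2]>.05)
    if pm.sum()>10: q=np.c_[u[pm],v[pm],P[pm][:,2]*1000]; print("   paddle jig",len(q),np.median(q,0).round(1),np.percentile(q,5,axis=0).round(1),np.percentile(q,95,axis=0).round(1))
    hm=(u>100)&(u<190)&(v>5)&(v<100)&(P[...,2]>.2)&(P[...,2]<.27)
    if hm.sum()>10: q=np.c_[u[hm],v[hm],P[hm][:,2]*1000]; print("   handle jig",len(q),np.median(q,0).round(1),np.percentile(q,5,axis=0).round(1),np.percentile(q,95,axis=0).round(1))
    ims.append(im)
o=np.hstack([cv2.resize(ims[0][125:245,240:360],(400,400)),cv2.resize(ims[1][190:310,150:270],(400,400))]); cv2.imwrite(f"pics/{sys.argv[1]}.png",o)
E
python3 m5.py c
```

```text
t 7.9 [0.4537 0.0634 0.3683] [ 1.7995e+02 -8.0000e-02 -1.6140e+02] F [ 0.6 -0.3  1.2] w 0.0566 q [ 0.57  0.02 -0.5  -0.   -1.05 -1.82]
scene bracket rect [546.7  77.1] [109.9  69.7] 17.8 z 0.02780498478422999
   mid in jig axes [1.0, -1.6]
   paddle jig 50 [ 104.3 -100.5  151.2] [  93.7 -112.3  124.2] [112.9 -66.3 159.1]
   handle jig 173 [147.   41.1 243.2] [138.2   7.4 236.3] [155.4  78.9 248. ]
side bracket rect [544.1  80.7] [113.   74.1] 18.3 z 0.02687950958962182
   mid in jig axes [-0.4, 2.6]
   paddle jig 109 [101.6 -95.3 144.5] [  92.2 -109.2  122.2] [111.2 -64.9 155.8]
   handle jig 234 [143.7  48.  242.5] [134.6   8.1 212.2] [153.2  86.1 246.2]
wrist bracket rect [524.4  70.1] [67.8 65.1] 17.7 z 0.02685703593187047
   mid in jig axes [-22.4, -1.2]
```

View pics/c.png

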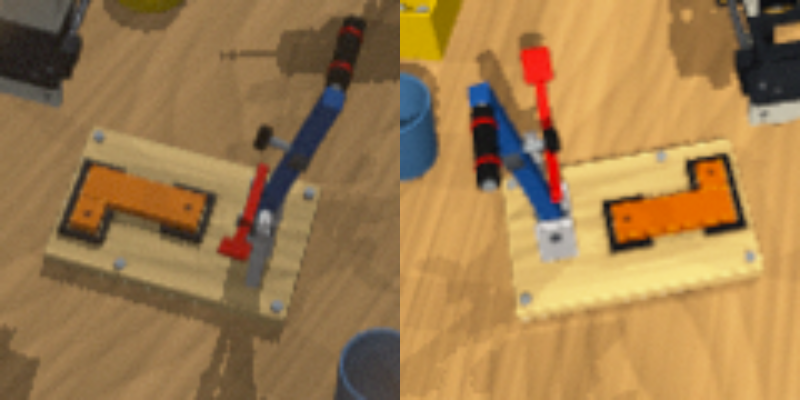

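The bracket is seated: its top is at z 27-28 mm, its mid is within about 2 mm, and both views show it inside the walls. The paddle and handle match the nominal geometry. Next I'll turn 90° so the jaws lie along jig x, close the fingers, and go above the paddle.

send_rows(
  motion=[
    {"offset":[0,-4,-2],"turn":-8.5},
    {"offset":[0,-8,-2],"turn":-17},
    {"offset":[-3,-10.6,-2],"turn":-25.5},
    {"offset":[-7,-10.6,-2],"turn":-34},
    {"offset":[-11,-10.6,-2],"turn":-42.5},
    {"offset":[-15,-10.6,-2],"turn":-51},
    {"offset":[-19.4,-10.6,-2],"turn":-59.5},
    {"offset":[-19.4,-10.6,-2],"turn":-68},
  ],
  hand=-1,
)

```text
t: 8.85
eef_pos: [0.6804, 0.0284, 0.385]
ee_rot: [3.139, -0.002, -1.642]
force: [-1.2, 0.6, 0.1]
width: 0.0013
```

```bash
python3 -c "
from h import *
st(); print(to(.6715,.0248,.368,108.6))"
```

```text
t 8.85 [0.6804 0.0284 0.385 ] [ 1.7986e+02 -9.0000e-02 -9.4050e+01] F [-1.2  0.6  0.1] w 0.0013 q [ 0.33  0.38 -0.    0.   -1.19 -0.4 ]
(array([0.42, 0.86, 1.7 ]), np.float64(-22.65))
```

send_rows(
  motion=[
    {"offset":[0.4,0.8,0.5],"turn":-8},
    {"offset":[0.4,0.8,1],"turn":-16},
    {"offset":[0.4,0.8,1.7],"turn":-22.6},
    {"offset":[0.4,0.8,1.7],"turn":-22.6},
    {"offset":[0.4,0.8,1.7],"turn":-22.6},
  ],
)

```text
t: 9.35
eef_pos: [0.6679, 0.0235, 0.3709]
ee_rot: [3.14, -0.0, -1.257]
force: [0.2, 0.3, 0.6]
width: 0.0009
```

```bash
python3 -c "
from h import *
st(); print(to(.6715,.0248,.368,108.6))"
```

```text
t 9.35 [0.6679 0.0235 0.3709] [ 1.7994e+02 -1.0000e-02 -7.2040e+01] F [0.2 0.3 0.6] w 0.0009 q [ 0.33  0.37 -0.05  0.   -1.15 -0.01]
(array([-0.01, -0.38,  0.29]), np.float64(-0.64))
```

send_rows(
  motion=[
    {"offset":[0,-0.4,1.5],"turn":-0.6},
    {"offset":[0,-0.4,3],"turn":-0.6},
    {"offset":[0,-0.4,4.5],"turn":-0.6},
    {"offset":[0,-0.4,6],"turn":-0.6},
    {"offset":[0,-0.4,7.5],"turn":-0.6},
    {"offset":[0,-0.4,9],"turn":-0.6},
    {"offset":[0,-0.4,10],"turn":-0.6},
    {"offset":[0,-0.4,11],"turn":-0.6},
  ],
)

```text
t: 10.15
eef_pos: [0.671, 0.0249, 0.2607]
ee_rot: [3.141, 0.0, -1.243]
force: [-0.9, 1.3, 1.9]
width: 0.0005
```

send_rows(
  motion=[
    {"offset":[0,0,0.4],"turn":0},
    {"offset":[0,0,0.8],"turn":0},
    {"offset":[0,0,0.8],"turn":0},
    {"offset":[0,0,0.8],"turn":0},
  ],
)

```text
t: 10.55
eef_pos: [0.671, 0.0247, 0.2538]
ee_rot: [-3.142, 0.0, -1.243]
force: [0.1, 0.3, 0.3]
width: 0.0007
```

send_rows(
  motion=[
    {"offset":[0,0,0.3],"turn":0},
    {"offset":[0,0,0.3],"turn":0},
    {"offset":[0,0,0.3],"turn":0},
  ],
)

```text
t: 10.85
eef_pos: [0.6712, 0.0247, 0.251]
ee_rot: [-3.141, -0.0, -1.243]
force: [1.6, -0.5, 2.3]
width: 0.0002
```

send_rows(
  motion=[
    {"offset":[0,0,0.3],"turn":0},
    {"offset":[0,0,0.3],"turn":0},
    {"offset":[0,0,0.3],"turn":0},
  ],
)

```text
t: 11.15
eef_pos: [0.6716, 0.0247, 0.2499]
ee_rot: [-3.139, -0.001, -1.242]
force: [-2.9, -1.3, 13.3]
width: 0.0006
```

The catch hit its stop (13 N at tip z 72 mm, as predicted). I'll rise and go over the handle.

send_rows(
  motion=[
    {"offset":[0,0,-4],"turn":0},
    {"offset":[0,0,-8.5],"turn":0},
    {"offset":[0,0,-13],"turn":0},
    {"offset":[0,0,-17],"turn":0},
    {"offset":[0,0,-21],"turn":0},
    {"offset":[0,0,-21],"turn":0},
    {"offset":[0,0,-21],"turn":0},
  ],
  hand=1,
)

```text
t: 11.85
eef_pos: [0.6708, 0.0248, 0.4585]
ee_rot: [-3.14, 0.001, -1.243]
force: [0.1, -0.1, -1.5]
width: 0.0508
```

send_rows(
  motion=[
    {"offset":[-4,-1,0],"turn":0},
    {"offset":[-8,-2,0],"turn":0},
    {"offset":[-12,-3.5,0],"turn":0},
    {"offset":[-16.1,-4.4,0],"turn":0},
    {"offset":[-16.1,-4.4,0],"turn":0},
    {"offset":[-16.1,-4.4,0],"turn":0},
    {"offset":[-16.1,-4.4,0],"turn":0},
  ],
)

```text
t: 12.55
eef_pos: [0.6608, 0.1909, 0.4564]
ee_rot: [3.14, -0.0, -1.244]
force: [-0.4, 0.5, 0.2]
width: 0.0877
```

```bash
python3 -c "
from h import *
st(); print(to(.6623,.1916,.395,108.6))
a=np.radians(18.6); ux=np.array([np.cos(a),np.sin(a)]); uy=np.array([-ux[1],ux[0]]); p0=np.array([540.5,92.6])
ims=[]
for n in('scene','side'):
    f=grab(n); P=cloud(f); im=f['frame']; hsv=cv2.cvtColor(im,cv2.COLOR_BGR2HSV); d=P[...,:2]*1000-p0; u=d@ux; v=d@uy
    rm=(cv2.inRange(hsv,(0,170,70),(4,255,255))|cv2.inRange(hsv,(172,170,70),(180,255,255)))>0
    pm=rm&(u>60)&(u<140)&(v>-140)&(v<0)&(P[...,2]>.03)
    q=np.c_[u[pm],v[pm],P[pm][:,2]*1000]; i=q[:,1].argmin(); print(n,len(q),'outermost',q[i].round(),'v,z spread',np.percentile(q,[5,50,95],axis=0).round(0).tolist()); ims.append(im)
o=np.hstack([cv2.resize(ims[0][105:245,240:380],(400,400)),cv2.resize(ims[1][190:310,150:270],(400,400))]); cv2.imwrite('pics/d.png',o)
"
```

```text
t 12.55 [0.6608 0.1909 0.4564] [ 1.7988e+02 -2.0000e-02 -7.1250e+01] F [-0.4  0.5  0.2] w 0.0877 q [ 0.56  0.36  0.12 -0.   -1.34 -0.24]
(array([-0.02, -0.18,  6.14]), np.float64(0.15))
scene 154 outermost [ 110. -121.   62.] v,z spread [[94.0, -117.0, 58.0], [103.0, -91.0, 77.0], [111.0, -32.0, 152.0]]
side 27 outermost [ 109. -119.   58.] v,z spread [[94.0, -111.0, 63.0], [101.0, -34.0, 154.0], [112.0, -22.0, 157.0]]
```

View pics/d.png

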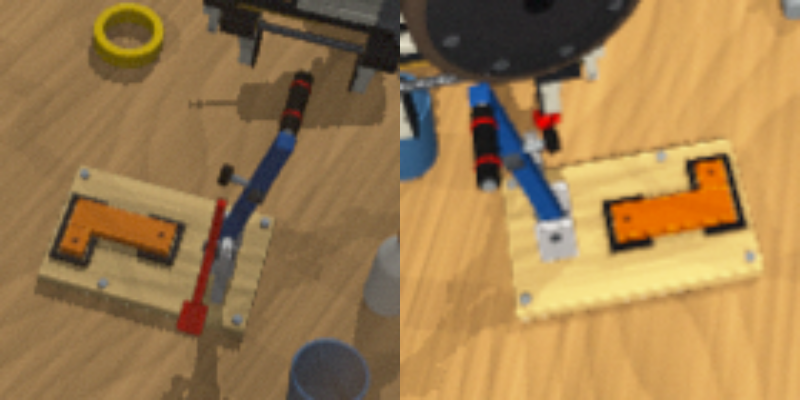

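The catch is fully over, with the paddle end at z about 60 mm and the hook up. I'll descend on the handle and grip it.

send_rows(
  motion=[
    {"offset":[0,-0.2,2],"turn":0.1},
    {"offset":[0,-0.2,4],"turn":0.1},
    {"offset":[0,-0.2,6.1],"turn":0.1},
    {"offset":[0,-0.2,6.1],"turn":0.1},
    {"offset":[0,-0.2,6.1],"turn":0.1},
  ],
)

```text
t: 13.15
eef_pos: [0.6631, 0.1911, 0.397]
ee_rot: [3.141, -0.001, -1.246]
force: [0.2, 0.0, 0.7]
width: 0.0874
```

send_rows(
  motion=[
    {"offset":[0,0,0],"turn":0},
    {"offset":[0,0,0],"turn":0},
    {"offset":[0,0,0],"turn":0},
    {"offset":[0,0,0],"turn":0},
    {"offset":[0,0,0],"turn":0},
    {"offset":[0,0,0],"turn":0},
    {"offset":[0,0,0],"turn":0},
    {"offset":[0,0,0],"turn":0},
  ],
  hand=-1,
  squeeze=40,
)

```text
t: 13.95
eef_pos: [0.6628, 0.192, 0.3966]
ee_rot: [3.142, -0.0, -1.245]
force: [0.6, -0.7, 0.2]
width: 0.0294
```

```bash
python3 -c "
from h import *
st(); s=get_state()
a=np.radians(18.6); ux=np.array([np.cos(a),np.sin(a)]); p0=np.array([540.5,92.6])
u0=(s['eef_pos'][:2]*1000-p0)@ux; z0=s['eef_pos'][2]*1000-159; print('grip u,z',u0,z0, 'angle',np.arctan2(u0-110,z0-55), np.hypot(u0-110,z0-55))
L=np.array([0,.1,.2,.3,.4,.5,.6,.7,.8,.9,1,1.1,1.2,1.3,1.4,1.5,1.6,1.7,1.771])
for l in L:
    # offsets along tool: y=-jig x, z down, cm
    print(l, 'y',round(-(185*np.sin(.2-l)-185*np.sin(.2))/10,2),'z',round(-185*(np.cos(.2-l)-np.cos(.2))/10,2))
"
```

```text
t 13.95 [0.6628 0.192  0.3966] [180.    -0.   -71.33] F [ 0.6 -0.7  0.2] w 0.0294 q [ 0.56  0.39  0.04  0.   -1.22 -0.24]
grip u,z 147.60716299209875 237.59112814022149 angle 0.2031233531704161 186.42376131768467
0.0 y -0.0 z -0.0
0.1 y 1.83 z -0.28
0.2 y 3.68 z -0.37
0.3 y 5.52 z -0.28
0.4 y 7.35 z -0.0
0.5 y 9.14 z 0.46
0.6 y 10.88 z 1.09
0.7 y 12.54 z 1.9
0.8 y 14.12 z 2.86
0.9 y 15.59 z 3.98
1.0 y 16.95 z 5.24
1.1 y 18.17 z 6.63
1.2 y 19.24 z 8.14
1.3 y 20.16 z 9.74
1.4 y 20.92 z 11.43
1.5 y 21.5 z 13.18
1.6 y 21.91 z 14.99
1.7 y 22.13 z 16.82
1.771 y 22.18 z 18.13
```

The opening is 29 mm, so the fingers are still closing. I'll wait.

send_rows(
  motion=[
    {"offset":[0,0,0],"turn":0},
    {"offset":[0,0,0],"turn":0},
    {"offset":[0,0,0],"turn":0},
    {"offset":[0,0,0],"turn":0},
  ],
)

```text
t: 14.35
eef_pos: [0.6625, 0.1919, 0.3965]
ee_rot: [3.141, 0.0, -1.245]
force: [-4.1, -0.3, 1.2]
width: 0.0178
```

send_rows(
  motion=[
    {"offset":[0,1.8,-0.3],"turn":0},
    {"offset":[0,3.7,-0.4],"turn":0},
    {"offset":[0,5.5,-0.3],"turn":0},
    {"offset":[0,7.35,0],"turn":0},
    {"offset":[0,9.1,0.45],"turn":0},
    {"offset":[0,10.9,1.1],"turn":0},
    {"offset":[0,12.5,1.9],"turn":0},
    {"offset":[0,14.1,2.85],"turn":0},
  ],
)

```text
t: 15.15
eef_pos: [0.5293, 0.1469, 0.3694]
ee_rot: [-3.138, 0.0, -1.244]
force: [0.5, 0.8, 2.8]
width: 0.0182
```

send_rows(
  motion=[
    {"offset":[0,1.5,1.1],"turn":0},
    {"offset":[0,2.8,2.4],"turn":0},
    {"offset":[0,4.05,3.8],"turn":0},
    {"offset":[0,5.1,5.3],"turn":0},
    {"offset":[0,6.05,6.9],"turn":0},
    {"offset":[0,6.8,8.6],"turn":0},
    {"offset":[0,7.4,10.3],"turn":0},
    {"offset":[0,7.4,10.3],"turn":0},
  ],
)

```text
t: 15.95
eef_pos: [0.4582, 0.1228, 0.264]
ee_rot: [3.14, -0.0, -1.245]
force: [-6.2, -0.1, 4.4]
width: 0.0178
```

```bash
cat > m6.py <<'E'
from h import *
st(); s=get_state()
a=np.radians(18.6); ux=np.array([np.cos(a),np.sin(a)]); uy=np.array([-ux[1],ux[0]]); p0=np.array([540.5,92.6])
d=s['eef_pos'][:2]*1000-p0; u0=d@ux; z0=s['eef_pos'][2]*1000-159; print('grip u,v,z',u0,d@uy,z0,'lever est',.2-np.arctan2(u0-110,z0-55),'r',np.hypot(u0-110,z0-55))
E
python3 m6.py
```

```text
t 15.95 [0.4582 0.1228 0.264 ] [ 1.7989e+02 -2.0000e-02 -7.1340e+01] F [-6.2 -0.1  4.4] w 0.0178 q [ 0.68  0.18 -0.61 -0.   -0.79 -0.35]
grip u,v,z -68.31802516963258 54.88079737679196 104.96125265297866 lever est 1.497620154111549 r 185.18489373340495
```

send_rows(
  motion=[
    {"offset":[0,0.3,1.2],"turn":0},
    {"offset":[0,0.45,2.3],"turn":0},
    {"offset":[0,0.6,3.4],"turn":0},
    {"offset":[0,0.65,4.3],"turn":0},
    {"offset":[0,0.65,4.9],"turn":0},
    {"offset":[0,0.65,4.9],"turn":0},
    {"offset":[0,0.65,4.9],"turn":0},
  ],
)

```text
t: 16.65
eef_pos: [0.4523, 0.1208, 0.2165]
ee_rot: [3.139, -0.0, -1.245]
force: [-9.1, 1.0, 8.4]
width: 0.018
```

```bash
python3 m6.py
```

```text
t 16.65 [0.4523 0.1208 0.2165] [ 1.7984e+02 -2.0000e-02 -7.1360e+01] F [-9.1  1.   8.4] w 0.018 q [ 0.68  0.24 -0.67 -0.   -0.66 -0.36]
grip u,v,z -74.54941576736051 54.8855638766568 57.50461464190488 lever est 1.7572256477608843 r 184.56641068888604
```

send_rows(
  motion=[
    {"offset":[0,0.1,0.2],"turn":0},
    {"offset":[0,0.1,0.3],"turn":0},
    {"offset":[0,0.1,0.3],"turn":0},
    {"offset":[0,0.1,0.3],"turn":0},
  ],
)

```text
t: 17.05
eef_pos: [0.452, 0.1207, 0.2144]
ee_rot: [3.141, -0.0, -1.245]
force: [-8.6, -0.8, 12.5]
width: 0.0182
```

```bash
python3 m6.py; python3 m5.py e
```

```text
t 17.05 [0.452  0.1207 0.2144] [ 1.7995e+02 -2.0000e-02 -7.1330e+01] F [-8.6 -0.8 12.5] w 0.0182 q [ 0.68  0.24 -0.67  0.   -0.65 -0.36]
grip u,v,z -74.96011349947483 54.87949621103713 55.351907908536106 lever est 1.768893713970705 r 184.96044827182567
t 17.05 [0.452  0.1207 0.2144] [ 1.7995e+02 -2.0000e-02 -7.1330e+01] F [-8.6 -0.8 12.5] w 0.0182 q [ 0.68  0.24 -0.67  0.   -0.65 -0.36]
scene bracket rect [548.9  70.1] [109.7  52.2] 20.1 z 0.02753089042351753
   mid in jig axes [0.8, -9.0]
   paddle jig 114 [ 102.9 -102.    69.3] [  93.  -117.4   59.2] [112.3 -68.   90.9]
side bracket rect [570.3 114.1] [42.3 28.3] 19.8 z 0.02692675270782252
   mid in jig axes [35.1, 25.9]
   paddle jig 23 [ 102.8 -108.3   65.7] [  93.  -117.8   59.6] [112.8 -93.7  73. ]
wrist bracket rect [550.2  64.8] [109.9  36.9] 18.6 z 0.027020237552251872
   mid in jig axes [0.3, -14.4]
```

View pics/e.png

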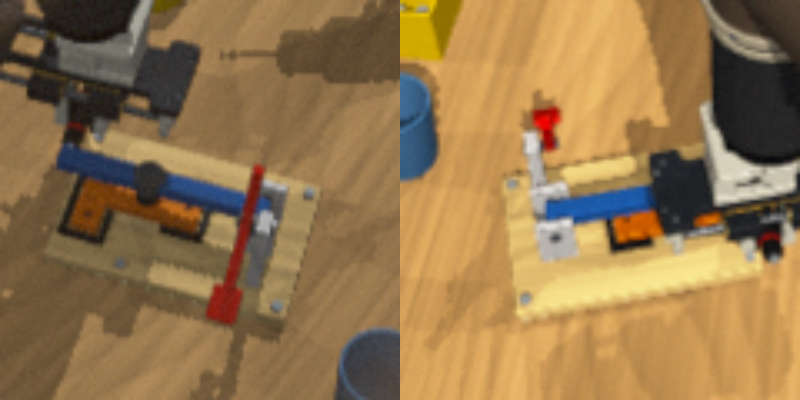

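The lever is level over the seated bracket (estimated 1.77 rad), the catch is flipped, and the fingers are pushing with about 12 N. I'll hand it in.

```bash
python3 -c "
from h import *
print(job_done()); st()"
```

```text
the job is handed in; nothing more can be done
None
the job is handed in; nothing more can be done
```

The job is handed in at about 17 s of robot time; no verdict is reported. I placed the middle-sized bracket (measured 108 x 65 mm) in the pocket and let go. Then I flipped the catch to its stop, pulled the lever down its arc, and handed in while still gripping it.

What the last checks showed:
- **Bracket:** its top is at z 27–28 mm, which is flat in the pocket. Before clamping, the scene and side cameras put its centre within about 3 mm of the pocket. After clamping, the wrist camera still put it at 0.3 mm along the jig's x axis.
- **Catch:** the paddle's middle is at z 66–69 mm, which matches fully flipped.
- **Lever:** estimated at about 1.77 rad from the gripper position, with 12.5 N upward on the tool.
- **Bystanders:** the gripper kept clear of the pump, strap and tape roll, but I did not re-measure their positions at the end.

**Disagreeing numbers:** several automatic bracket readings can't be trusted because part of the bracket was hidden: the wrist camera's after release, and those across the jig (y) after clamping. The last pictures show the bracket still inside its walls.

**Not measured:** I did not measure the foot's force on the bracket; I inferred it from the lever angle and the push.

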